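Snap the oscillation knob onto the fan gearbox

ROBOT

A 6-joint arm with a two-finger parallel gripper is mounted at the origin on the work surface. World frame = base frame: x ahead of the robot, y to its left, z up, the work surface at z = 0. Lengths are in mm, angles in rad, forces in N, time in s.
With the tool pointing down it reaches from about 425 to 950 mm from the base axis. Payload 3.5 kg.
Tool frame: the origin (TCP) lies midway between the tips of the shut fingers; the grasp point (between the pads) lies manip.pinch_z behind it (manip.pinch_z is the distance from the TCP to the grasp point, in mm); z points along the fingers, y is the line along which they close (so a half turn about z gives the same grasp; the last joint's range is limited). The gripper opens to 85 mm and grips with 20 to 120 N. Pads are 22 mm wide; open, the fingers measure 114 mm over their backs; the gripper's body (76 mm by 85 mm) begins 54 mm behind the grasp point. The pads swing forward as they close: fully open they stand 13 mm farther back than shut.
Start: joints at [1.028, 0.286, 1.577, -0, 1.279, -0.15], TCP at [258.337, 623.593, 231.325] pointing down, gripper open.
Joint ranges: [-2.77, 2.77], [-0.9, 2.22], [0.21, 2.48], [-1.53, 4.67], [0.24, 2.81], [-2.84, 2.84]. Speed limits (rad/s): [2.79, 2.79, 3.14, 3.14, 3.14, 3.14].

INTERFACE

Orientations are given as a rotation vector (axis times angle).
In Python, from plant import read_state, eyes, manip gives the robot as it stands. The module is installed in compiled form; this text tells all that it offers.
- The arm moves only by the tool play_rows, never from a script. Its argument "rows" is a list of rows, each a list of 4 numbers: the shift along the tool's x, y, z in cm, then the turn about the tool's z in degrees. In form: [[tx, ty, tz, yaw], ...]. A call has 1 to 8 rows; each row is the pose to reach, as a shift and turn from the pose commanded when the call began, along the tool's axes at that moment; what a row does not reach only later rows make up. A row lasts 1/10 s, in which the tool goes at most 50 mm and 8.59 degrees, less where a joint would pass 70% of its speed; a pose out of reach is approached as far as the arm can. A call with a gripper value outside its range is refused whole. "fingers" is the finger opening in cm, from 0 to 8.54, set as the call begins (left out, the last holds). The fingers move at their own pace and stop on an object; "newtons" is the grip in N (left out, the last holds). Time passes only in rows, so rows that repeat a pose let the fingers close. It gives the time, the measured TCP pose, the force, the opening and the grip force at its end, in the units of the state.
- read_state(): the state, without advancing time (a new reading comes with each control period).
- eyes.grab_frame(name): name is "scene" or "top" or "wrist"; returns a dict with "pixels" (420x560x3 uint8, red, green, blue), "fx", "fy", "cx", "cy" (pixels), "extrinsics" (4x4, takes a point from world to camera coordinates). Camera axes: x right, y down, z forward; pixel columns grow to the right and rows downward; lengths in mm; the calibration is good to about 2 mm. A picture is of the moment at which its call begins. There is no depth.
- manip.sign_off(): hands the job in; it is judged then, once.
The state is a dict: "t": time; "joint_pos": joint angles; "qd": joint speeds; "effort": joint torques, N m; "tool_pos": TCP position; "tool_rot": TCP orientation; "ft_force": force on the tool from outside, world axes, zero at the start; "wrist_torque": the same for the moment, N m; "finger_gap": finger opening in mm; "gripper_force": force on a finger pad.
Only numpy, scipy, OpenCV 4.12 (cv2) and the standard library are available. Lean on these libraries where they do the work, as an engineer would, in place of code of your own. Each camera call takes 0.05 s, during which the arm holds its last target. There are 200 camera calls.

TASK

Pick up the loose push-on oscillation knob and press it, open mouth down, onto the split brass stud on top of the white fan gearbox: push straight down until it clicks, and keep pressing after the push goes slack until the knob sits fully home, flat on the raised boss. Finish while still holding it: do not let go, and leave the knob pushed down firmly, with some 10 N, when your program ends. Leave everything else on the table where it lies.

Things in the scene. Friction and masses are not known exactly. Their poses are not given: they have to be found in the camera images.
- knob_center (a point): Centre (half-way up) of the loose white push-on oscillation knob: a barrel 36 mm tall and 32 mm across, with two ribbed flats 26 mm apart (facing its own +x and -x: grip these), standing mouth down. 20 to 45 g. The tallest and only straight-sided one of three white fan parts in a row (speed knob and blade nut are the others); which place it has varies. It fits the stud at any yaw.
- knob_mouth (a point): Centre of the knob's underside, 18 mm below knob_center: the mouth of a round hole 12 mm across through a 3 mm thick lip; above the lip the hollow is wider (17 mm), 22 mm deep in all.
- knob: The knob itself; origin at the centre of its underside, as knob_mouth.
- stud_seat (a point): Centre of the top of the round white boss (30 mm across) on the gearbox lid, 105 mm above the table: the knob's underside rests on it when fully home. Own z up, own y from the gearbox along the motor to its shaft end. The split brass stud rises from here along z. The lid around the boss is flat, 64 by 60 mm, 8 mm below the boss top. All rigid, except the stud's leaves.
- stud_tip (a point): Top of the stud, 18.8 mm above stud_seat: four brass spring leaves, 8 mm across at the tip, 16 mm at 7.5 mm above the boss, 10 mm below. Underside of the knob above the boss while pressing: 12 mm, lip meets leaves; push grows to 9-11 N at about 6.5 mm, then drops at once to about nothing (the click); from 4 mm on the leaves draw the knob down; last 2 mm free, then the hard boss.
- fan_motor: Fan motor with the white gearbox on its rear end in a plywood cradle, fixed to the table. Origin on the table under the stud. Gearbox 56 by 52 mm, lid top at 97 mm, centred on the origin; motor 84 mm across, top at 102 mm, runs from it along own +y to 127 mm, its 8 mm shaft to 180 mm. Cradle base 110 mm wide in x, y from -40 to 170 mm.
- speed_knob: Bystander: low round white speed knob, 42 mm across, 20 mm tall, with a pointer rib; origin at its underside.
- blade_nut: Bystander: round white blade nut, 46 mm across at the foot and narrowing to a 25 mm tall rounded nose; origin at its underside.
- bowl: Bystander: stainless steel bowl, 140 mm across, 50 mm tall; origin at its underside.
- switch_plate: Bystander: red plastic wall switch plate with toggle, 72 by 118 mm, 6 mm thick (toggle to 22 mm), lying flat; origin at its underside.
- screwdriver: Bystander: wooden-handled screwdriver, 180 mm long, lying along its own x; origin at its underside.
- jar: Bystander: clear plastic jar with a twist lid, 76 mm across, 86 mm tall; origin at its underside.
- capacitor: Bystander: black box-shaped motor capacitor, 26 by 48 mm, 32 mm tall (terminals to 42 mm); origin at its underside.
Things that resemble listed ones, but are neither listed nor needed, are in the scene too. What is shaped like the knob but black or purple is not meant.

How it is judged (in metres and radians):
On the way, in this order (a step that is already met when the one before it is completed fails the run):
1. the knob is picked up: held in the fingers, its underside more than 50 mm above the table (height (world z) of knob_mouth above 0.05 m and contact force between the fingers and knob above 1 N), for 0.2 s.
2. the knob has been pressed through the click, sits home on the boss and is pushed down with 4 to 40 N for half a second (z of knob_mouth in the frame of stud_seat between -0.003 and 0.0012 m and horizontal distance between knob_mouth and stud_seat below 0.0025 m and angle between knob_center's own z axis and vertical below 0.07 rad and contact force between knob and fan_motor between 4 and 40 N and contact force between the fingers and knob above 4 N), for 0.5 s.
At the end, for the whole second after the job is handed in: The knob's underside sits on the boss (within 1.2 mm), centred within 2.5 mm, upright within 0.07 rad, and the fingers are still on it, pushing it down on the gearbox with 4 to 40 N, through the last second (all of step 2); the arm keeps its last pose, push and grip.
It fails at once if a bystander is moved more than 25 mm from its place (distance of any of speed_knob, blade_nut, bowl, switch_plate, screwdriver, jar, capacitor from where it was at the start of the episode above 0.025 m).
It also fails if it takes over 61 s, if anything falls off the work surface, if the arm or the gripper's body presses on something with over 40 N, if the wrist force passes 120 N, or if a joint passes its speed limit or range.

## Working session

There is one attempt and no reset: what is moved stays moved. The work goes in short steps, Python scripts to look and compute and a tool call to move; the robot and the scene stay as the last step left them, time stands still between calls to the robot, and variables do not carry over. Pictures are saved under pics/ and viewed, at most 13 in all, crops included, and the job is handed in when it is done.

Besides the shell and the picture viewer there is one more tool, called after ">>>" as name([rows], argument=value, ...), one row to a line, values as JSON. play_rows: Moves the arm, as the interface text tells. Its arguments: {"type":"object","properties":{"rows":{"type":"array"},"fingers":{"type":"number"},"newtons":{"type":"number"}},"required":["rows"]}

```bash
mkdir -p pics; cat > h.py <<'E'
import numpy as np, cv2
from plant import read_state, eyes, manip
def grab(n,fn=None):
    f=eyes.grab_frame(n)
    if fn: cv2.imwrite(fn,f["pixels"][:,:,::-1])
    return f
def ray(f,u,v):
    E=np.array(f["extrinsics"]);R,t=E[:3,:3],E[:3,3]
    d=R.T@np.array([(u-f["cx"])/f["fx"],(v-f["cy"])/f["fy"],1]);return -R.T@t,d
def onz(f,u,v,z):
    o,d=ray(f,u,v);return o+d*(z-o[2])/d[2]
def proj(f,p):
    E=np.array(f["extrinsics"]);c=E[:3,:3]@np.array(p)+E[:3,3]
    return np.array([f["fx"]*c[0]/c[2]+f["cx"],f["fy"]*c[1]/c[2]+f["cy"]])
def tri(rays):
    A=0;b=0
    for o,d in rays:
        d=d/np.linalg.norm(d);P=np.eye(3)-np.outer(d,d);A=A+P;b=b+P@o
    return np.linalg.solve(A,b)
E
python3 - <<'E'
from h import *
a=grab("scene");b=grab("top")
cv2.imwrite("pics/a.png",np.hstack([cv2.resize(x["pixels"][:,:,::-1],None,fx=1,fy=1) for x in (a,)]))
cv2.imwrite("pics/b.png",b["pixels"][:,:,::-1])
for f in(a,b):print(f["fx"],np.round(f["extrinsics"],3).tolist())
s=read_state();print(s,manip.pinch_z)
E
```

```text
405.4754748883379 [[-0.7, 0.714, -0.005, 452.326], [0.461, 0.445, -0.768, -136.803], [-0.546, -0.54, -0.641, 1148.389], [0.0, 0.0, 0.0, 1.0]]
420.9961822449495 [[0.021, -1.0, 0.02, -128.73], [-0.993, -0.023, -0.117, 587.199], [0.118, -0.017, -0.993, 935.139], [0.0, 0.0, 0.0, 1.0]]
{'t': 0.1, 'joint_pos': array([ 1.02804054e+00,  2.87123500e-01,  1.57806664e+00, -3.17967104e-05,
        1.27857702e+00, -1.49963021e-01]), 'qd': array([-2.42876451e-04, -1.78762994e-03, -1.43320682e-03, -1.10390402e-03,
        2.85890767e-03, -7.29385457e-05]), 'effort': array([ 9.54997377e-04, -4.07297766e+01, -2.93698561e+01, -1.25932256e-04,
        3.40507526e-03,  1.14943822e-05]), 'tool_pos': array([258.01067403, 623.08894255, 230.03502238]), 'tool_rot': array([-0.6128857 , -3.08050439,  0.00322836]), 'ft_force': array([-0.66121829,  0.65015151, -0.33252477]), 'wrist_torque': array([ 0.06683706, -0.00593404, -0.00956762]), 'gripper_force': 0.0, 'finger_gap': 85.69033186704674} 18.700000000000003
```

View pics/a.png

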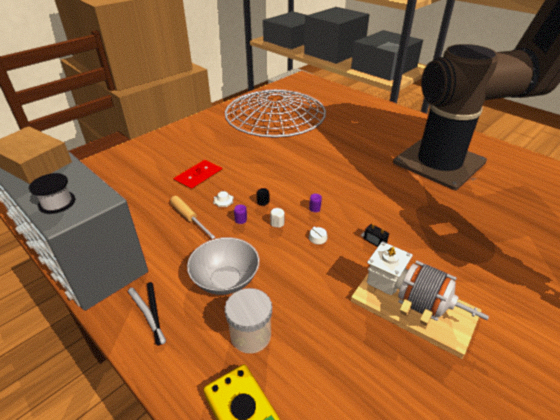

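View pics/b.png

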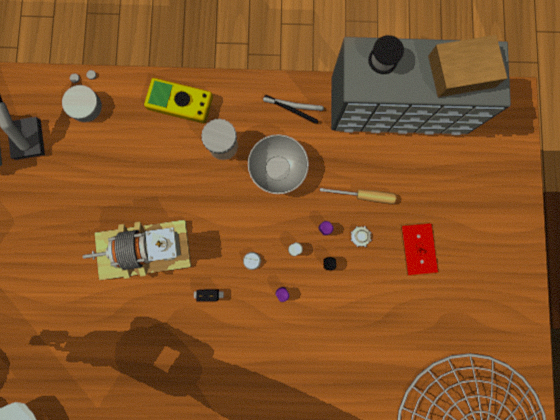

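White candidates in the top view are (252,261), (295,249) and (361,236); in the scene view they are (318,236), (277,217) and (224,199). The middle one looks tall and straight-sided, so it fits the knob. The left one is flat with a pointer rib (speed knob), and the right one has a wide foot and a nose (blade nut). I'll confirm this in a crop.

```bash
python3 - <<'E'
from h import *
a=grab("scene");b=grab("top")
A=a["pixels"][185:255,205:335,::-1];B=b["pixels"][220:290,240:370,::-1]
C=b["pixels"][215:285,95:195,::-1];D=a["pixels"][235:305,350:450,::-1]
k=lambda x:cv2.resize(x,(390,280),interpolation=cv2.INTER_CUBIC)
cv2.imwrite("pics/c.png",np.vstack([np.hstack([k(A),k(B)]),np.hstack([k(D),k(C)])]))
print(onz(b,295,249,36),onz(a,278,212,36),onz(b,162,244,124),onz(a,390,251,124))
E
```

```text
[ 503.33805046 -147.7993649    36.        ] [ 502.74035821 -142.65378736   36.        ] [505.22157645 131.59799226 124.        ] [516.48679962 145.77928757 124.        ]
```

View pics/c.png

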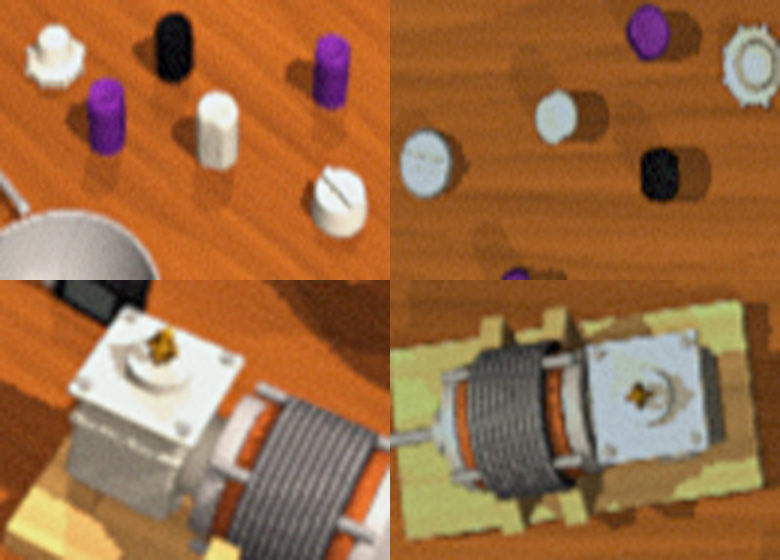

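The crop confirms it: the middle part at top (295,249) is the tall, straight-sided white barrel with ribbed flats. The stud is at about top (159,244) and scene (391.5,251).

```bash
cat >> h.py <<'E'
from scipy.spatial.transform import Rotation as Ro
def shift(p):
    s=read_state();R=Ro.from_rotvec(s["tool_rot"]).as_matrix()
    print("tool_pos",s["tool_pos"].round(2),"x-axis deg",np.degrees(np.arctan2(R[1,0],R[0,0])).round(2),"y-axis deg",np.degrees(np.arctan2(R[1,1],R[0,1])).round(2),"z",R[:,2].round(4))
    print("shift cm",(R.T@(np.array(p)-s["tool_pos"])/10).round(3))
E
python3 - <<'E'
from h import *
b=grab("top");a=grab("scene")
print(tri([ray(b,159.1,243.8),ray(a,391.5,251)]))
shift([500,250,230]);shift([503,-146,230])
E
```

```text
[505.03936725 141.92965362 112.83166077]
tool_pos [258.23 623.41 230.82] x-axis deg 157.49 y-axis deg 67.49 z [-4.e-04 -7.e-04 -1.e+00]
shift cm [-36.629 -25.243   0.1  ]
tool_pos [258.23 623.41 230.82] x-axis deg 157.49 y-axis deg 67.49 z [-4.e-04 -7.e-04 -1.e+00]
shift cm [-52.063 -61.712   0.128]
```

>>> play_rows([
  [-4.1,-2.8,0,0],
  [-8.2,-5.6,0,0],
  [-12.3,-8.4,0,0],
  [-16.4,-11.2,0,0],
  [-20.5,-14,0,0],
  [-24.6,-16.8,0,0],
  [-28.7,-19.6,0,0],
  [-32.8,-22.4,0,0],
], fingers=8.5, newtons=40)

```text
t: 1.1
tool_pos: [476.4, 289.3, 231.6]
tool_rot: [0.613, 3.081, 0.001]
ft_force: [0.3, 0.8, 0.4]
finger_gap: 85.0
gripper_force: 0.0
```

```bash
python3 -c "
from h import *
shift([503,-146,230])"
```

```text
tool_pos [476.36 289.31 231.59] x-axis deg 157.5 y-axis deg 67.5 z [ 6.e-04  3.e-04 -1.e+00]
shift cm [-19.119 -39.198   0.148]
```

>>> play_rows([
  [-2.1,-4.3,0,0],
  [-4.2,-8.6,0,0],
  [-6.3,-12.9,0,0],
  [-8.4,-17.2,0,0],
  [-10.5,-21.5,0,0],
  [-12.6,-25.8,0,0],
  [-14.7,-30.1,0,0],
  [-16.8,-34.4,0,0],
])

```text
t: 1.9
tool_pos: [498.9, -92.9, 231.7]
tool_rot: [0.613, 3.08, -0.0]
ft_force: [0.3, -0.2, -0.3]
finger_gap: 85.1
gripper_force: 0.0
```

>>> play_rows([
  [-1.2,-2.4,0,0],
  [-2.3,-4.8,0,0],
  [-2.3,-4.8,0,0],
  [-2.3,-4.8,0,0],
])

```text
t: 2.3
tool_pos: [501.9, -144.2, 231.2]
tool_rot: [-0.615, -3.08, -0.001]
ft_force: [0.1, -0.0, -0.4]
finger_gap: 84.8
gripper_force: 0.0
```

```bash
python3 -c "
from h import *
w=grab('wrist','pics/d.png');print(np.round(w['extrinsics'],3).tolist(),w['fx'])
shift([503,-146,230]);print(proj(w,[503,-146,36]))"
```

```text
[[0.384, 0.923, 0.001, -58.284], [0.875, -0.364, 0.32, -534.22], [0.296, -0.122, -0.947, 215.395], [0.0, 0.0, 0.0, 1.0]] 300.19484964361163
tool_pos [ 501.87 -143.57  231.19] x-axis deg 157.49 y-axis deg 67.49 z [-3.e-04  7.e-04 -1.e+00]
shift cm [-0.197 -0.181  0.118]
[280.00419969 183.74588752]
```

View pics/d.png

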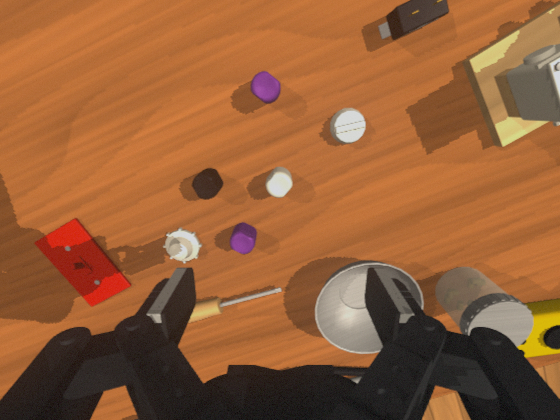

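The wrist view shows the white knob top at about (280,180), with the black and purple cylinders well off to the sides. Next I'll measure the top face and the direction of the flats.

```bash
cat > k.py <<'E'
from h import *
def knob(f,u,v,z=36,fn=None,r=25,thr=None):
    g=cv2.resize(f["pixels"][v-r:v+r,u-r:u+r],None,fx=8,fy=8,interpolation=cv2.INTER_CUBIC)
    if fn: cv2.imwrite(fn,g[:,:,::-1])
    hsv=cv2.cvtColor(g,cv2.COLOR_RGB2HSV)
    for t in thr or (140,170,185,195,205,215):
        m=((hsv[...,1]<70)&(hsv[...,2]>t)).astype(np.uint8)
        cs=cv2.findContours(m,0,2)[0]
        if not cs: continue
        c=max(cs,key=cv2.contourArea)[:,0]
        q=np.array([onz(f,u-r+(p[0]+.5)/8-.5,v-r+(p[1]+.5)/8-.5,z)[:2] for p in c])
        w=[np.ptp(q@[np.cos(a),np.sin(a)]) for a in np.radians(np.arange(0,180,5))]
        M=cv2.moments(q.astype(np.float32)[:,None]);
        print(t,"centroid",round(M['m10']/M['m00'],1),round(M['m01']/M['m00'],1),"min",5*np.argmin(w),round(min(w),1),"max",5*np.argmax(w),round(max(w),1), "px",(c.mean(0)/8+[u-r,v-r]).round(1))
E
python3 - <<'E'
from k import *
w=grab("wrist");knob(w,280,182,fn="pics/e.png")
E
```

```text
140 centroid 501.6 -146.6 min 30 27.5 max 165 35.7 px [278.2 182.1]
170 centroid 503.1 -147.1 min 30 25.8 max 125 32.3 px [279.7 183.5]
185 centroid 503.2 -147.1 min 30 25.2 max 140 30.2 px [278.6 184.6]
195 centroid 503.2 -147.1 min 30 24.7 max 135 29.5 px [278.4 183.9]
205 centroid 503.3 -147.1 min 30 24.1 max 125 28.8 px [278.  183.5]
215 centroid 503.0 -146.9 min 30 23.0 max 120 27.2 px [279.  184.6]
```

View pics/e.png

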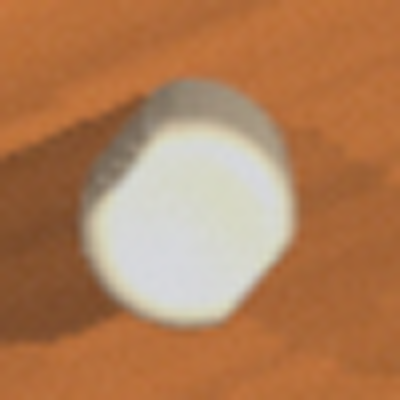

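The flat normals point at about 28° in world, so the tool turns +39.5°.

>>> play_rows([
  [-0.2,-0.2,2,8],
  [-0.2,-0.2,4,16],
  [-0.2,-0.2,6,24],
  [-0.2,-0.2,8,32],
  [-0.2,-0.2,10,39.5],
  [-0.2,-0.2,10,39.5],
  [-0.2,-0.2,10,39.5],
], fingers=6.0, newtons=60)

```text
t: 3.1
tool_pos: [503.2, -145.8, 131.5]
tool_rot: [-1.612, -2.696, -0.0]
ft_force: [0.0, 0.5, 0.3]
finger_gap: 59.8
gripper_force: 0.0
```

```bash
python3 - <<'E'
from k import *
shift([503.2,-147.1,5]);print(read_state()["joint_pos"].round(2))
w=grab("wrist");u,v=proj(w,[503.2,-147.1,36]).round().astype(int);print(u,v);knob(w,u,v,r=35,fn="pics/f.png")
E
```

```text
tool_pos [ 503.17 -145.78  131.52] x-axis deg 118.24 y-axis deg 28.24 z [-4.e-04  3.e-04 -1.e+00]
shift cm [-0.124 -0.057 12.651]
[-0.48  0.06  2.03  0.    1.05 -0.97]
280 211
140 centroid 502.0 -144.6 min 30 26.2 max 115 38.2 px [280.8 206.8]
170 centroid 502.9 -145.4 min 25 26.0 max 115 37.9 px [281.4 207.2]
185 centroid 503.4 -147.0 min 25 25.8 max 105 31.2 px [280.5 209.6]
195 centroid 503.5 -147.1 min 30 25.4 max 105 30.5 px [280.9 210.3]
205 centroid 503.5 -147.1 min 25 24.8 max 110 29.8 px [280.3 209.5]
215 centroid 503.5 -147.2 min 25 23.9 max 100 28.7 px [279.1 210.5]
```

View pics/f.png

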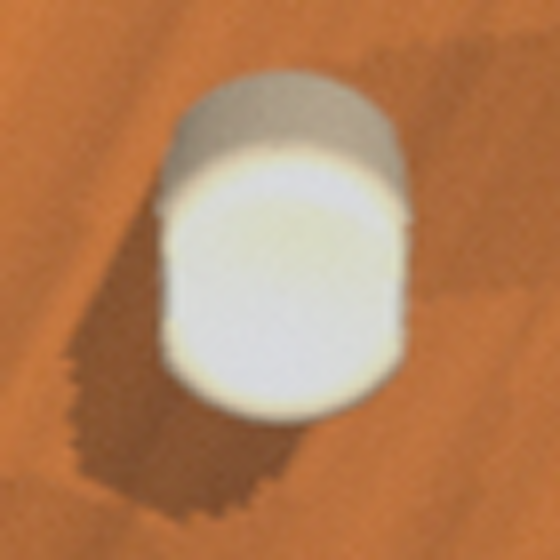

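The flats now lie square to the closing line, with the knob top centred at about (280,210). I'll descend and grip.

>>> play_rows([
  [-0.1,-0.05,4,0],
  [-0.1,-0.05,8,0],
  [-0.1,-0.05,11,0],
  [-0.1,-0.05,12.6,0],
  [-0.1,-0.05,12.6,0],
  [-0.1,-0.05,12.6,0],
])

```text
t: 3.75
tool_pos: [504.4, -148.3, 6.8]
tool_rot: [1.615, 2.692, 0.0]
ft_force: [-0.0, 0.3, 0.8]
finger_gap: 59.6
gripper_force: 0.0
```

>>> play_rows([
  [0,0,0,0],
  [0,0,0,0],
  [0,0,0,0],
  [0,0,0,0],
  [0,0,0,0],
  [0,0,0,0],
  [0,0,0,0],
  [0,0,0,0],
], fingers=1.5, newtons=70)

```text
t: 4.55
tool_pos: [504.6, -148.6, 7.2]
tool_rot: [1.616, 2.69, 0.0]
ft_force: [0.2, 0.1, 6.6]
finger_gap: 24.9
gripper_force: 69.7
```

>>> play_rows([
  [0,0,-2,0],
  [0,0,-5,0],
  [0,0,-9,0],
  [0,0,-13,0],
  [0,0,-17,0],
  [0,0,-20,0],
  [0,0,-20,0],
  [0,0,-20,0],
])

```text
t: 5.35
tool_pos: [503.1, -147.9, 205.8]
tool_rot: [1.617, 2.692, 0.0]
ft_force: [-0.3, 0.4, -0.7]
finger_gap: 24.9
gripper_force: 68.8
```

```bash
python3 - <<'E'
from h import *
shift([480,120,207]);print(read_state()["finger_gap"],read_state()["gripper_force"],read_state()["ft_force"]);
E
```

```text
tool_pos [ 503.14 -147.89  205.81] x-axis deg 118.0 y-axis deg 28.0 z [ 1.2e-03 -6.0e-04 -1.0e+00]
shift cm [24.74  10.532 -0.138]
24.885174657150564 68.75277757644653 [-0.3039881   0.38319753 -0.70415516]
```

Held (gap 24.9, 69 N). Next I'll move so the wrist camera sees both the stud and the held knob.

>>> play_rows([
  [2.4,1.5,0,0],
  [5.8,3.8,0,0],
  [9.2,6.1,0,0],
  [12.6,8.4,0,0],
  [15,10.4,0,0],
  [17.3,12.2,0,0],
  [18.3,13.5,0,0],
  [18.3,13.5,0,0],
])

```text
t: 6.15
tool_pos: [536.0, 78.3, 203.5]
tool_rot: [-1.613, -2.693, 0.002]
ft_force: [0.4, -0.2, -0.0]
finger_gap: 24.6
gripper_force: 68.8
```

```bash
python3 - <<'E'
from h import *
shift([505,140,207]);w=grab("wrist","pics/g.png");a=grab("scene","pics/g2.png");b=grab("top","pics/g3.png")
print(proj(w,[505,140,124]),proj(w,[505,140,105]))
cv2.imwrite("pics/g4.png",np.hstack([w["pixels"][:,:,::-1],cv2.resize(a["pixels"][200:320,340:440,::-1],(240,420))]))
E
```

```text
tool_pos [536.    78.35 203.46] x-axis deg 118.14 y-axis deg 28.14 z [-3.1e-03  1.0e-04 -1.0e+00]
shift cm [ 6.899  0.173 -0.344]
[283.46631817 125.47535156] [283.24801386 124.150675  ]
```

View pics/g4.png

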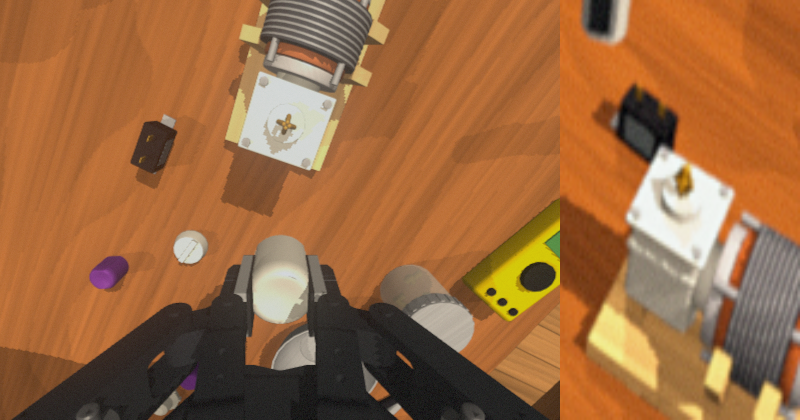

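The wrist view shows the stud cross at (286,124), almost straight below the camera, and the held knob's top at about (280,300) with its lower rim at about (280,240). I'll measure the stud and the held knob in the same frame.

```bash
cat > st.py <<'E'
from h import *
w=grab("wrist");P=w["pixels"];S=8
tp=np.mean([read_state()["tool_pos"] for _ in range(1)],0)
R=Ro.from_rotvec(read_state()["tool_rot"]).as_matrix()
def big(u,v,r): return cv2.cvtColor(cv2.resize(P[v-r:v+r,u-r:u+r],None,fx=S,fy=S,interpolation=cv2.INTER_CUBIC),cv2.COLOR_RGB2HSV)
import sys
u,v=int(sys.argv[1]),int(sys.argv[2]);r=20
h=big(u,v,r);m=((h[...,1]>90)).astype(np.uint8)
n,l,s,c=cv2.connectedComponentsWithStats(m)
for i in range(1,n):
    if s[i,4]>600:
        x0,y0,ww,hh=s[i,:4]; f=lambda q:(np.array(q)+.5)/S-.5+[u-r,v-r]
        ce=f(c[i]);bb=f([x0+ww/2,y0+hh/2]);print("blob",s[i,:5],ce.round(1),bb.round(1),"world",onz(w,*ce,118).round(1),onz(w,*bb,118).round(1))
for t in (150,175,195,205,215):
    v0=270;r2=65
    h=big(280,295,r2);m=((h[...,1]<60)&(h[...,2]>t)).astype(np.uint8)
    n,l,s,c=cv2.connectedComponentsWithStats(m);i=1+np.argmax(s[1:,4]);x0,y0,ww,hh=s[i,:4]
    a=(np.array([x0,y0])/S+[280-r2,295-r2]);b=(np.array([x0+ww,y0+hh])/S+[280-r2,295-r2]);print(t,"knob bbox",a.round(1),b.round(1),"cen",((c[i])/S+[280-r2,295-r2]).round(1))
Z=tp[2]-7
for nm,k in(("tcp under",0),("tcp top",36)):
    for d in(-16,0,16):print(nm,d,proj(w,[*(tp+R@[d,0,0])[:2],Z+k]).round(1))
print("tool",tp.round(2))
E
python3 st.py 286 124; python3 -c "
import cv2;i=cv2.imread('pics/g.png');cv2.imwrite('pics/h.png',cv2.resize(i[225:335,230:330],(500,550),interpolation=2))"
```

```text
blob [  96   56  152  159 8933] [287.  120.3] [287.1 120.5] world [506.2 142.  118. ] [506.3 141.9 118. ]
150 knob bbox [252.6 236. ] [308.5 323.5] cen [281.  281.2]
175 knob bbox [253.1 260.8] [308.2 323.5] cen [278.8 290.5]
195 knob bbox [253.6 264. ] [307.8 323. ] cen [278.5 292. ]
205 knob bbox [254.  265.1] [307.5 322.5] cen [278.8 292.2]
215 knob bbox [280.4 272.8] [293.2 276.4] cen [286.6 274.3]
tcp under -16 [281. 285.]
tcp under 0 [281.  260.3]
tcp under 16 [281.1 234. ]
tcp top -16 [281.1 328.2]
tcp top 0 [281.2 298.9]
tcp top 16 [281.3 267.3]
tool [536.19  75.96 204.69]
```

View pics/h.png

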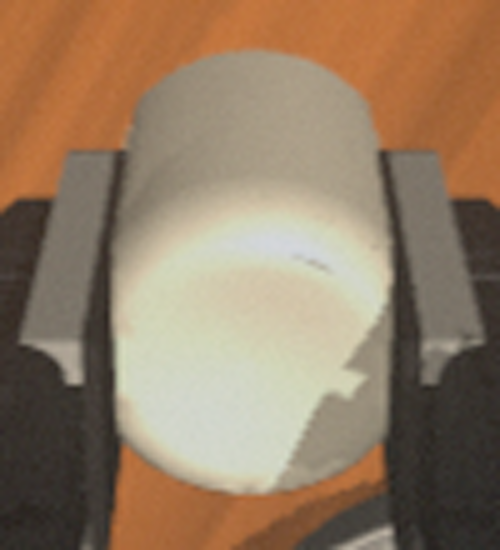

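The stud is at (506.2,142.0), and the knob sits within about 1 mm of the TCP axis. I'll move above the stud.

```bash
python3 -c "
from h import *
shift([506.4,141.6,150])"
```

```text
tool_pos [536.19  75.96 204.69] x-axis deg 117.92 y-axis deg 27.92 z [-1.2e-03 -4.0e-04 -1.0e+00]
shift cm [7.194 0.449 5.47 ]
```

>>> play_rows([
  [3.5,0.2,0,0],
  [6,0.4,0,0],
  [7.2,0.45,0,0],
  [7.2,0.45,2,0],
  [7.2,0.45,4,0],
  [7.2,0.45,5.2,0],
  [7.2,0.45,5.2,0],
  [7.2,0.45,5.2,0],
])

```text
t: 7.15
tool_pos: [507.0, 142.2, 153.6]
tool_rot: [1.619, 2.692, 0.0]
ft_force: [-0.8, -0.1, 0.5]
finger_gap: 24.9
gripper_force: 68.8
```

```bash
python3 - <<'E'
from h import *
a=grab("scene");b=grab("top");a=grab("scene")
shift([506.4,141.6,132])
k=lambda x:cv2.resize(x,(390,390),interpolation=cv2.INTER_CUBIC)
cv2.imwrite("pics/i.png",np.hstack([k(a["pixels"][200:280,350:430,::-1]),k(b["pixels"][200:280,120:200,::-1])]))
for n,f in(("s",a),("t",b)):
  for z in(105,124,143,179):print(n,z,proj(f,[506.2,142,z]).round(1))
E
```

```text
tool_pos [507.54 142.6  154.61] x-axis deg 117.98 y-axis deg 27.98 z [ 2.3e-03  1.0e-04 -1.0e+00]
shift cm [-0.033 -0.153  2.261]
s 105 [389.5 254.4]
s 124 [391.4 246.9]
s 143 [393.2 239.2]
s 179 [397.  223.7]
t 105 [159.4 243.8]
t 124 [157.  243.4]
t 143 [154.4 243. ]
t 179 [149.2 242.3]
```

View pics/i.png

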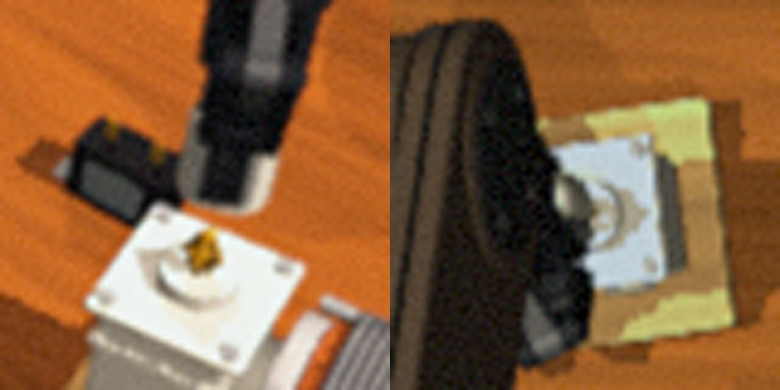

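The scene crop shows the knob (rim about 180–277 in the crop) slightly right of where it should be over the stud (205). I'll quantify that with edge profiles.

```bash
python3 - <<'E'
from h import *
a=sum(grab("scene")["pixels"].astype(float) for _ in range(6))/6
f=grab("scene");g=a[200:280,350:430]
for r in (236,238,240,242):
    print(r,[tuple(int(v) for v in a[r,c]) for c in (list(range(384,391))+list(range(403,411)))])
S=8;G=cv2.cvtColor(cv2.resize(g.clip(0,255).astype(np.uint8),None,fx=S,fy=S,interpolation=cv2.INTER_CUBIC),cv2.COLOR_RGB2HSV)
m=((G[...,1]>120)&(G[...,0]>16)&(G[...,0]<35)).astype(np.uint8)
n,l,s,c=cv2.connectedComponentsWithStats(m)
for i in range(1,n):
    if s[i,4]>200:print(s[i]/[8,8,8,8,1]+[350,200,0,0,0],(c[i]/8-.44+[350,200]).round(2))
for p in ([506.2,142,115],[506.2,142,124],[506.2,142,112.5],[506.2,142,147]):print(p,proj(f,p).round(2))
print(read_state()["tool_pos"])
E
```

```text
236 [(27, 23, 26), (37, 35, 33), (69, 63, 57), (96, 89, 78), (98, 91, 81), (98, 93, 88), (92, 88, 82), (203, 192, 171), (224, 212, 191), (217, 200, 176), (196, 144, 107), (183, 99, 44), (180, 91, 29), (182, 94, 31), (184, 94, 33)]
238 [(18, 16, 17), (21, 20, 20), (55, 52, 46), (95, 88, 78), (101, 97, 87), (99, 95, 88), (82, 79, 74), (215, 203, 179), (220, 207, 183), (204, 172, 143), (189, 117, 72), (187, 96, 37), (188, 96, 31), (186, 95, 33), (184, 95, 33)]
240 [(14, 13, 13), (8, 6, 10), (27, 20, 19), (82, 62, 47), (118, 93, 75), (108, 96, 85), (80, 76, 73), (221, 210, 187), (214, 196, 171), (195, 140, 101), (188, 99, 42), (184, 94, 31), (185, 95, 34), (182, 95, 34), (184, 93, 34)]
242 [(131, 126, 118), (89, 86, 81), (74, 57, 51), (143, 73, 33), (194, 96, 34), (188, 106, 50), (173, 113, 74), (211, 175, 144), (199, 133, 92), (191, 103, 45), (189, 97, 30), (189, 95, 33), (190, 97, 36), (189, 96, 35), (186, 95, 34)]
[371.125 225.25    3.625   3.5   538.   ] [372.49 226.42]
[380.875 229.875   3.375   3.875 552.   ] [381.95 231.3 ]
[ 388.375  246.375    7.       9.375 2654.   ] [391.45 251.02]
[506.2, 142, 115] [390.48 250.52]
[506.2, 142, 124] [391.36 246.93]
[506.2, 142, 112.5] [390.24 251.5 ]
[506.2, 142, 147] [393.65 237.49]
[506.69638768 142.80340361 153.54605661]
```

Scene edges: knob centre at u≈395.9 and stud at 391.45, which is 1.2 px more than a vertical line gives. So the knob is about 1.5–2 mm too far along tool +x, which agrees with the table grasp. I'll correct that and descend until just above contact.

>>> play_rows([
  [-0.17,-0.08,0,0],
  [-0.17,-0.08,0.8,0],
  [-0.17,-0.08,1.6,0],
  [-0.17,-0.08,2.2,0],
  [-0.17,-0.08,2.5,0],
  [-0.17,-0.08,2.5,0],
  [-0.17,-0.08,2.5,0],
], newtons=80)

```text
t: 8.35
tool_pos: [506.8, 140.9, 128.3]
tool_rot: [-1.618, -2.693, 0.0]
ft_force: [-0.1, -0.4, -0.1]
finger_gap: 24.7
gripper_force: 80.4
```

```bash
python3 - <<'E'
from h import *
a=sum(grab("scene")["pixels"].astype(float) for _ in range(6))/6
b=grab("top")
k=lambda x:cv2.resize(x.clip(0,255).astype(np.uint8),(390,390),interpolation=cv2.INTER_CUBIC)
cv2.imwrite("pics/j.png",np.hstack([k(a[220:270,365:415,::-1]),k(b["pixels"][220:270,135:185,::-1])]))
shift([506.2,142,120]);print(read_state()["ft_force"])
E
```

```text
tool_pos [506.83 140.88 128.57] x-axis deg 118.0 y-axis deg 28.0 z [ 4.e-04 -0.e+00 -1.e+00]
shift cm [ 0.128 -0.004  0.857]
[ 0.2545648  -0.36398146 -0.47178152]
```

View pics/j.png

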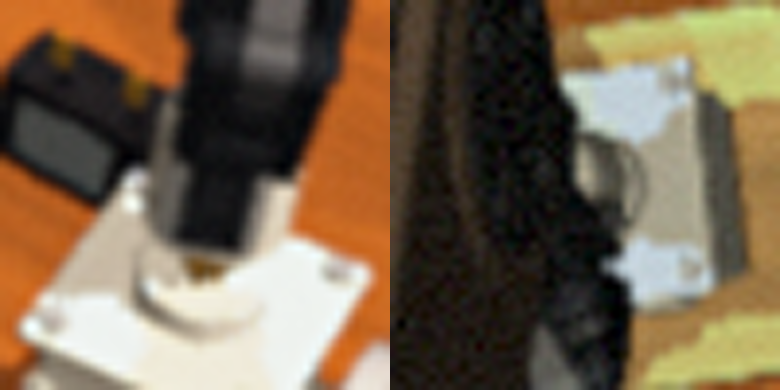

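The view shows the knob over the stud, its axis in line within about 1 mm. Brass is visible under the rim near crop (205,265). I'll press slowly.

>>> play_rows([
  [0,0,0.2,0],
  [0,0,0.4,0],
  [0,0,0.6,0],
  [0,0,0.8,0],
  [0,0,0.8,0],
])

```text
t: 9.2
tool_pos: [507.2, 141.2, 120.8]
tool_rot: [1.618, 2.692, 0.002]
ft_force: [0.9, 2.4, 1.7]
finger_gap: 24.3
gripper_force: 81.0
```

>>> play_rows([
  [0,0,0.1,0],
  [0,0,0.2,0],
  [0,0,0.3,0],
  [0,0,0.3,0],
])

```text
t: 9.6
tool_pos: [506.8, 141.1, 116.9]
tool_rot: [1.618, 2.692, 0.001]
ft_force: [1.4, 2.6, 0.2]
finger_gap: 24.3
gripper_force: 80.8
```

The stud pushes the tool toward +x and +y, so I'll ease that way a little.

>>> play_rows([
  [0.05,0.08,0,0],
  [0.05,0.08,0,0],
  [0.05,0.08,0,0],
])

```text
t: 9.9
tool_pos: [506.8, 141.5, 116.6]
tool_rot: [-1.618, -2.692, 0.001]
ft_force: [1.2, 0.8, -2.3]
finger_gap: 24.6
gripper_force: 80.7
```

>>> play_rows([
  [0,0,0.1,0],
  [0,0,0.2,0],
  [0,0,0.2,0],
])

```text
t: 10.2
tool_pos: [506.7, 141.5, 114.7]
tool_rot: [-1.618, -2.692, 0.002]
ft_force: [1.0, 0.2, -3.4]
finger_gap: 24.7
gripper_force: 80.5
```

>>> play_rows([
  [0,0,0.1,0],
  [0,0,0.2,0],
  [0,0,0.2,0],
])

```text
t: 10.5
tool_pos: [507.2, 141.6, 113.4]
tool_rot: [-1.618, -2.693, 0.0]
ft_force: [-0.7, -0.3, -0.2]
finger_gap: 25.0
gripper_force: 80.7
```

>>> play_rows([
  [0,0,0.1,0],
  [0,0,0.2,0],
  [0,0,0.2,0],
])

```text
t: 10.8
tool_pos: [507.5, 141.7, 112.3]
tool_rot: [1.618, 2.693, 0.0]
ft_force: [-2.5, -0.4, 5.2]
finger_gap: 24.5
gripper_force: 81.6
```

It's past the click and on the boss (TCP 112.3 minus 7 gives 105). I'll ease the side force and add push.

>>> play_rows([
  [0.02,-0.05,0.05,0],
  [0.02,-0.05,0.1,0],
  [0.02,-0.05,0.1,0],
  [0.02,-0.05,0.1,0],
])

```text
t: 11.2
tool_pos: [507.5, 141.7, 112.2]
tool_rot: [1.617, 2.692, 0.001]
ft_force: [-3.1, -0.7, 9.3]
finger_gap: 24.5
gripper_force: 81.9
```

>>> play_rows([
  [0,0,0.02,0],
  [0,0,0.02,0],
  [0,0,0.02,0],
  [0,0,0.02,0],
  [0,0,0.02,0],
  [0,0,0.02,0],
  [0,0,0.02,0],
  [0,0,0.02,0],
])

```text
t: 12.0
tool_pos: [507.5, 141.7, 112.2]
tool_rot: [1.617, 2.692, 0.001]
ft_force: [-2.7, -1.3, 9.6]
finger_gap: 24.5
gripper_force: 82.0
```

```bash
python3 - <<'E'
from h import *
a=sum(grab("scene")["pixels"].astype(float) for _ in range(6))/6
k=lambda x:cv2.resize(x.clip(0,255).astype(np.uint8),(480,480),interpolation=cv2.INTER_CUBIC)
cv2.imwrite("pics/l.png",k(a[215:275,360:420,::-1]))
shift([506.2,142,112]);s=read_state();print(s["ft_force"],s["gripper_force"],s["wrist_torque"])
E
```

```text
tool_pos [507.47 141.73 112.24] x-axis deg 118.01 y-axis deg 28.01 z [ 1.5e-03 -1.0e-04 -1.0e+00]
shift cm [ 0.083 -0.1    0.024]
[-3.12823845 -0.45548532  9.16912938] 82.01458811759949 [-0.10698835  0.63063049 -0.05098907]
```

View pics/l.png

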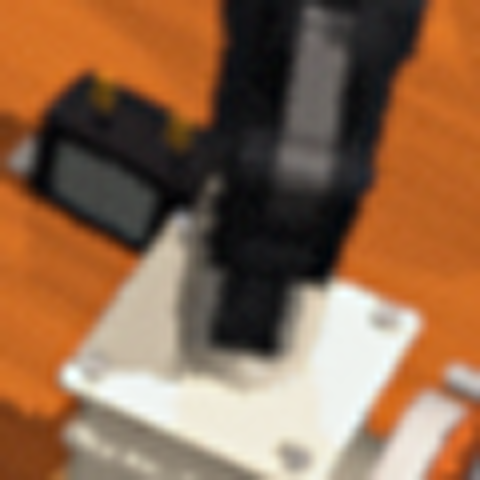

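The picture shows the knob flush on the boss, with no brass or gap visible near (235,365). Height agrees (112.2 − 7 ≈ 105 mm), the push is about 9.5 N and steady, and the grip is 82 N. Handing in.

```bash
python3 -c "
from plant import manip
print(manip.sign_off())"
```

```text
the job is handed in; nothing more can be done
None
```

I pressed the white oscillation knob onto the stud and it sits home on the boss, still gripped at about 82 N and pushed down with about 9.5 N; the job is handed in, but no verdict came back.

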